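Lay the tall carton down in its tray

TASK

Two cardboard cartons stand at one end of a two-lane wooden tray that has to slide under a low shelf, and the taller carton sticks up too far. With the fingertips, push the taller carton near its top so that it topples along its own lane and lies flat in the tray, then push it along the lane until its top end is right up against the far end wall of the tray. Do not grip, lift or carry anything; leave the shorter carton standing where it is, and leave the honey jar and the cup alone.

Things in the scene. Friction and masses are not known exactly. Their poses are not given: they have to be found in the camera images.
- tray: Low open wooden tray, fixed, 274 x 212 x 22 mm high. Origin: centre of its underside; x along the two lanes, from the end where the cartons stand to the far end, y across, z up. Floor 6 mm thick; walls rise 16 mm above it. End walls' inner faces at x = -130 and +130 mm. A 6 mm divider at y = 0 parts two lanes, each 260 x 96 mm, centred at y = -51 and +51 mm.
- tall_carton: Taller closed cardboard carton, rigid, loose, 45 (x) x 72 (y) x 150 mm tall (z), 0.17 to 0.35 kg. Origin: centre of its underside. Starts standing on the tray floor in either lane, 10 to 25 mm from the -x end wall, its x along the tray's x within 3 degrees. Pushed to the tray's +x near its top it tips over its front lower edge, and past 17 degrees it falls by itself. Lying it is 45 mm high.
- carton_mid (a point): Middle of the tall carton, 75 mm above its underside; same axes as the carton.
- carton_top (a point): Centre of the tall carton's top face, 150 mm above its underside; same axes as the carton.
- short_carton: The shorter cardboard carton, loose, 45 x 72 x 80 mm tall. Origin: centre of its underside. It stands at the -x end of the tray's other lane and must stay standing there.
- honey_jar: Honey jar, 65 mm across and 86 mm tall, loose on the worktop beside the tray. Origin: centre of its underside. Bystander.
- espresso_cup: Small white cup with a handle, 59 x 85 x 49 mm, loose on the worktop on the other side of the tray. Origin: centre of its underside. Bystander.
Mind the look-alikes: they are no part of the job. Leave any turquoise look-alike of the tall_carton alone.

How it is judged:
By the outcome, as a careful person would: the job done as asked, in the order asked, and still so for the second after the job is handed in, with the robot touching nothing.
It also fails if it takes over 40 s, if anything falls off the work surface, if the arm or the gripper's body presses on something with over 40 N, if the wrist force passes 120 N, or if a joint passes its speed limit or range.

ROBOT

A 6-joint arm with a two-finger parallel gripper is mounted at the origin on a cart in front of the work surface, level with it; the furniture and walls round the work are solid. World frame = base frame: x ahead of the robot, y to its left, z up, the work surface at z = 0. Lengths are in m, angles in rad, forces in N, time in s.
With the tool pointing down it reaches from about 0.375 to 0.75 m from the base axis. Payload 9 kg.
Tool frame: the origin (TCP) lies at the centre of the arm's flange, where the gripper is bolted on; the fingertips stand 173 mm ahead of it and the grasp point (between the pads) lies 155 mm ahead of it; z points along the fingers, y is the direction in which the jaws open and shut (so a half turn about z gives the same grasp; the last joint's range is limited). The gripper opens to 85 mm and grips with 20 to 120 N. Pads are 22 mm wide; open, the fingers measure 114 mm over their backs; the gripper's body (76 mm by 85 mm) begins 54 mm behind the grasp point. The pads swing forward as they close: fully open they stand 13 mm farther back than shut.
Start: joints at [-1.538, 0.104, 0.097, 1.564, 0, 1.353], TCP at [0.149, -0.581, 0.405] pointing down, gripper open.
Joint ranges: [-2.99, 2.99], [-0.84, 1.86], [-1.1, 1.16], [-1.84, 2.11], [-1.51, 1.56], [-3.14, 3.14]. Speed limits (rad/s): [2.22, 2.22, 2.57, 3.14, 3.14, 3.14].

INTERFACE

Orientations are given as a unit quaternion [x, y, z, w].
In Python, from workcell import manip gives the robot as it stands.
- The arm moves only by the tool send_rows, never from a script. Its argument "moves" is a list of rows, each a list of 3 entries, a list of its own where there are three numbers: the closure, from 0 (fully open) to 1 (shut), then the shift along the tool's x, y, z in mm, then the turn, a rotation vector about the tool's x, y, z in rad. In form: [[hand, [tx, ty, tz], [wx, wy, wz]], ...]. A call has 1 to 5 rows; each row shifts and turns the commanded pose from where the row before left it, along the tool's axes as they then stand; what a row does not reach is not made up. A row lasts 1/12 s, in which the tool goes at most 41.7 mm and 7.16 degrees, less where a joint would pass 70% of its speed; a pose out of reach is approached as far as the arm can. A call is refused whole if a number of a shift passes 41.7 or a number of a turn 0.125, either way. A call with a gripper value outside its range is refused whole. The fingers move at their own pace and stop on an object; "squeeze" is the grip in N (left out, the last holds). Time passes only in rows, so rows that do not move let the fingers close. It gives the time, the measured TCP pose, the force and the opening at its end, in the units of the state.
- manip.read_state(): the state, without advancing time (a new reading comes with each control period).
- manip.grab_frame(name): name is "side" or "top"; returns a dict with "image" (480x640x3 uint8, red, green, blue), "range_z" (480x640 float32, m along the optical axis (not along the pixel's ray), 0 where there is no reading), "vertical_fov" (degrees; the focal length in pixels is half the picture's height over the tangent of half this angle, whatever the lens; pixels are square), "cx", "cy" (the principal point, pixels), "view" (4x4, takes a point from world to camera coordinates). Camera axes: x right, y up, looking along -z (the intrinsics and any distortion apply to the point x, -y, -z); pixel columns grow to the right and rows downward; lengths in m; the calibration is good to about 2 mm. A picture is of the moment at which its call begins.
- manip.job_done(): hands the job in, once; it reports no verdict.
The state is a dict: "t": time; "joint_pos": joint angles; "joint_vel": joint speeds; "tau": joint torques, N m; "tcp_pos": TCP position; "eef_rot": TCP orientation; "ft_force": force on the tool from outside, world axes, zero at the start; "ft_torque": the same for the moment, N m; "finger_gap": opening from 0.0 (shut) to 1.0 (fully open).
Only numpy, scipy, OpenCV 4.12 (cv2) and the standard library are available. Lean on these libraries where they do the work, as an engineer would, in place of code of your own. Each camera call takes 0.05 s, during which the arm holds its last target.

## Working session

There is one attempt and no reset: what is moved stays moved. The work goes in short steps, Python scripts to look and compute and a tool call to move; the robot and the scene stay as the last step left them, time stands still between calls to the robot, and variables do not carry over. Pictures are saved under pics/ and viewed, and the job is handed in when it is done.

Besides the shell and the picture viewer there is one more tool, called as name(argument=value, ...) on one line, values as JSON. send_rows: Moves the arm, as the interface text tells. Its arguments: {"type":"object","properties":{"moves":{"type":"array","items":{"type":"array"}},"squeeze":{"type":"number"}},"required":["moves"]}

```bash
mkdir -p pics
cat > h.py <<'E'
from workcell import manip
import numpy as np, cv2
def grab(n,fn):
    f=manip.grab_frame(n); cv2.imwrite('pics/'+fn+'.png',f['image'][:,:,::-1]); np.savez('pics/'+fn+'.npz',**{k:np.array(v) for k,v in f.items()}); return f
def cloud(f):
    h,w=f['range_z'].shape; fl=h/2/np.tan(np.radians(float(f['vertical_fov']))/2)
    z=f['range_z']; u,v=np.meshgrid(np.arange(w),np.arange(h))
    x=(u-f['cx'])/fl*z; y=(v-f['cy'])/fl*z
    P=np.stack([x,-y,-z,np.ones_like(z)],-1)
    return (P@np.linalg.inv(f['view']).T)[...,:3]
E
python3 - <<'E'
from h import *
for n in('side','top'):
    f=grab(n,n+'0'); print({k:v for k,v in f.items() if k not in('image','range_z')})
s=manip.read_state(); print(s)
E
```

```text
{'vertical_fov': 51.826641219493624, 'cx': 316.95423097118817, 'cy': 232.55088327244732, 'view': array([[ 0.98654074, -0.16314894, -0.01094484, -0.51624631],
       [ 0.08827969,  0.47508299,  0.87550148, -0.18645123],
       [-0.13763744, -0.86468409,  0.48309146, -1.02003443],
       [ 0.        ,  0.        ,  0.        ,  1.        ]])}
{'vertical_fov': 57.28201859869922, 'cx': 318.1508539576418, 'cy': 239.09612193268163, 'view': array([[ 0.00682368, -0.99996224,  0.00538138,  0.0241134 ],
       [ 0.98468569,  0.00765675,  0.17417082, -0.57787765],
       [-0.17420545,  0.00411048,  0.98470075, -0.88840905],
       [ 0.        ,  0.        ,  0.        ,  1.        ]])}
{'t': 0.1, 'joint_pos': array([-1.53771676e+00,  1.04653205e-01,  9.66057347e-02,  1.56390089e+00,
       -2.73489985e-05,  1.35310275e+00]), 'joint_vel': array([-0.0008126 ,  0.00084955,  0.00252045, -0.0029409 ,  0.00241816,
       -0.00036835]), 'tau': array([ 5.99731546e-03, -5.58201778e+01,  5.04723394e+01,  1.30637854e-02,
       -3.56538549e-04,  6.19344746e-06]), 'tcp_pos': array([ 0.14889845, -0.58114577,  0.4040243 ]), 'eef_rot': array([ 9.92149232e-01,  1.25058268e-01,  3.94787362e-05, -5.74826155e-04]), 'ft_force': array([-0.17747891,  0.56914057,  0.24196231]), 'ft_torque': array([ 0.04302559, -0.01780367,  0.06980407]), 'finger_gap': 0.9990007685736917}
```

View pics/side0.png

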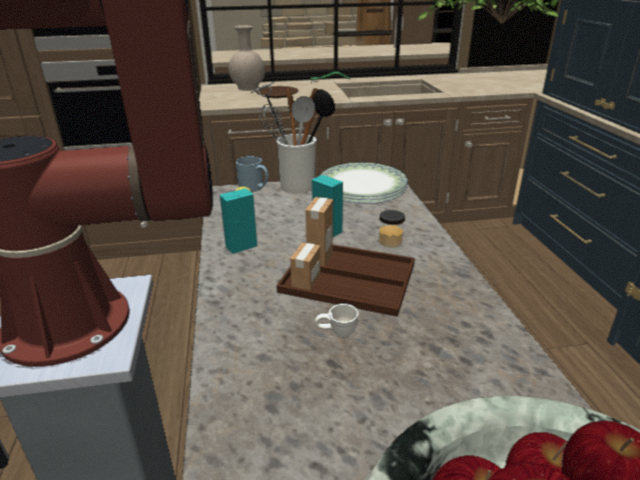

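View pics/top0.png

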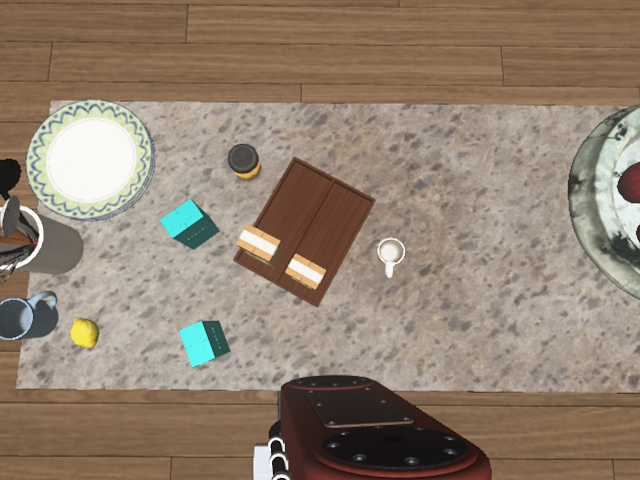

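Side view: the tall brown carton is at about (318,230), the short one at (305,265), and there are two turquoise look-alikes. Top view: the tall carton's top is at (258,243), the short one's at (305,272), and the tray corners are at about (297,160), (374,200), (317,304) and (235,260). I'll turn these into positions next.

Run:
```python
from h import *
f=dict(np.load('pics/top0.npz')); P=cloud(f)
for u,v in [(297,160),(374,200),(317,304),(235,260),(258,243),(305,272),(243,157),(391,252),(185,217),(202,342),(330,240),(420,300)]: print(u,v,P[v,u].round(4))
def rect(m,name):
    q=P[m][:,:2].astype(np.float32); r=cv2.minAreaRect(q*1000); print(name,len(q),r,np.median(P[m][:,2]))
    print(cv2.boxPoints(r).round(0).tolist())
Z=P[...,2]; u,v=np.meshgrid(np.arange(640),np.arange(480))
img=f['image'].astype(int)
br=(img[...,0]>img[...,2]+15)
w=(u>220)&(u<385)&(v>145)&(v<315)
orange=(img[...,0]>110)
def big(m):
    n,l,s,c=cv2.connectedComponentsWithStats(m.astype(np.uint8)); return l==1+np.argmax(s[1:,4])
rect(big(w&(Z>.147)&(Z<.17)&(u<290)&(v>215)),'tall')
rect(big(w&(Z>.077)&(Z<.095)&(u>280)&(v>245)),'short')
rim=w&(Z>.017)&(Z<.027); rect(big(rim),'tray rim')
f=dict(np.load('pics/side0.npz')); P=cloud(f);Z=P[...,2]
w=(u>300)&(u<340)&(v>190)&(v<215)
rect(big(w&(Z>.147)&(Z<.17)&(f['image'][...,0]>120)),'tall side')
for u,v in [(320,205),(306,250),(392,215),(343,310)]: print(u,v,P[v,u].round(4))
```

```text
297 160 [0.7659 0.0777 0.02  ]
374 200 [ 0.6728 -0.0963  0.0216]
317 304 [0.4412 0.0297 0.0223]
235 260 [0.5347 0.2089 0.0243]
258 243 [0.5506 0.1423 0.1566]
305 272 [0.5033 0.0546 0.0877]
243 157 [0.7479 0.1896 0.0841]
391 252 [ 0.5573 -0.1341  0.0085]
185 217 [0.6011 0.2847 0.1505]
202 342 [0.3673 0.2402 0.1486]
330 240 [0.5842 0.0015 0.0034]
420 300 [ 0.4522 -0.1976 -0.002 ]
tall 920 ((552.0955200195312, 142.22523498535156), (72.93994140625, 45.06918716430664), 62.774269104003906) 0.15595481011832252
[[515.0, 120.0], [555.0, 99.0], [589.0, 164.0], [549.0, 185.0]]
short 792 ((505.2254333496094, 53.80228042602539), (72.80597686767578, 45.1323356628418), 60.776580810546875) 0.08591468877882047
[[468.0, 33.0], [507.0, 11.0], [543.0, 75.0], [503.0, 97.0]]
tray rim 1574 ((604.7337646484375, 56.99256896972656), (212.1302490234375, 273.82452392578125), 61.528141021728516) 0.02126042437465303
[[434.0, 29.0], [675.0, -102.0], [776.0, 85.0], [535.0, 215.0]]
tall side 310 ((552.2182006835938, 141.45941162109375), (77.90699005126953, 45.719608306884766), 60.72624206542969) 0.15567843591588562
[[513.0, 119.0], [553.0, 96.0], [591.0, 164.0], [551.0, 187.0]]
320 205 [0.5546 0.136  0.1558]
306 250 [0.5087 0.0544 0.088 ]
392 215 [0.7465 0.1869 0.0867]
343 310 [ 0.5601 -0.1008  0.0332]
```

```bash
cat > plan.py <<'E'
from h import *
from scipy.spatial.transform import Rotation as R
C=np.array([.6047,.0570]); a=np.radians(-28.47); TX=np.array([np.cos(a),np.sin(a)]); TY=np.array([-TX[1],TX[0]])
def world(x,y): return C+x*TX+y*TY
def tray(p): d=np.array(p[:2])-C; return np.array([d@TX,d@TY])
def cur():
    s=manip.read_state(); r=R.from_quat(s['eef_rot']); m=r.as_matrix(); return s,m
def show():
    s,m=cur(); print('t',round(s['t'],2),'tcp',s['tcp_pos'].round(4),'tray',tray(s['tcp_pos']).round(4),'yaw tray',np.degrees(np.arctan2(m[1,0],m[0,0])-a).round(2),'tilt',np.degrees(np.arccos(-m[2,2])).round(2),'F',s['ft_force'].round(1),'gap',s['finger_gap'],'q6',s['joint_pos'][5].round(2))
E
python3 - <<'E'
from plan import *
s,m=cur(); p=s['tcp_pos']; yaw=np.arctan2(m[1,0],m[0,0]); show()
t=world(-.16,.050); r0,r1=np.hypot(*p[:2]),np.hypot(*t); a0,a1=np.arctan2(p[1],p[0]),np.arctan2(t[1],t[0])
N=25; dy=(a+np.pi-yaw)/N; print(t,r0,r1,a0,a1,dy)
Q=[np.array([np.cos(x),np.sin(x)])*r for x,r in zip(np.linspace(a0,a1,N+1),np.linspace(r0,r1,N+1))]
for i in range(N):
    y=yaw+dy*i; d=Q[i+1]-Q[i]; tx=np.array([np.cos(y),np.sin(y)]); ty=np.array([tx[1],-tx[0]])
    print(i,(1000*np.array([d@tx,d@ty])).round(1))
E
```

```text
t 0.1 tcp [ 0.1489 -0.5811  0.404 ] tray [-0.0965 -0.7783] yaw tray 42.84 tilt 0.07 F [-0.2  0.6  0.2] gap 0.9990007685736917 q6 1.35
[0.48788423 0.17722511] 0.5999176255604984 0.5190758762988992 -1.319976556261222 0.34843182276815304 0.09575697518883343
0 [39.8 -4.6]
1 [39.7 -3.4]
2 [39.6 -2.3]
3 [39.4 -1.1]
4 [39.2  0. ]
5 [39.   1.1]
6 [38.7  2.2]
7 [38.4  3.3]
8 [38.1  4.4]
9 [37.7  5.4]
10 [37.3  6.5]
11 [36.9  7.5]
12 [36.5  8.5]
13 [36.   9.5]
14 [35.5 10.4]
15 [35.  11.4]
16 [34.5 12.3]
17 [33.9 13.2]
18 [33.3 14.1]
19 [32.7 14.9]
20 [32.1 15.8]
21 [31.4 16.6]
22 [30.8 17.3]
23 [30.1 18.1]
24 [29.4 18.8]
```

send_rows(moves=[[0.65,[40,-5,0],[0,0,-0.096]],[0.65,[40,-3,0],[0,0,-0.096]],[0.65,[40,-2,0],[0,0,-0.096]],[0.65,[39,-1,0],[0,0,-0.096]],[0.65,[39,0,0],[0,0,-0.096]]])

```text
t: 0.52
tcp_pos: [0.3241, -0.4861, 0.4042]
eef_rot: [0.933, 0.359, 0.0, -0.0]
ft_force: [0.3, -0.8, 0.8]
finger_gap: 0.352
```

send_rows(moves=[[0.65,[39,1,0],[0,0,-0.096]],[0.65,[39,2,0],[0,0,-0.096]],[0.65,[38,3,0],[0,0,-0.096]],[0.65,[38,4,0],[0,0,-0.096]],[0.65,[38,5,0],[0,0,-0.096]]])

```text
t: 0.93
tcp_pos: [0.4512, -0.3423, 0.4042]
eef_rot: [0.821, 0.571, -0.0, -0.0]
ft_force: [0.9, 0.5, 0.0]
finger_gap: 0.349
```

send_rows(moves=[[0.65,[37,6,0],[0,0,-0.096]],[0.65,[37,7,0],[0,0,-0.096]],[0.65,[36,8,0],[0,0,-0.096]],[0.65,[36,9,0],[0,0,-0.096]],[0.65,[35,10,0],[0,0,-0.096]]])

```text
t: 1.35
tcp_pos: [0.5203, -0.1709, 0.4042]
eef_rot: [0.662, 0.75, -0.0, -0.0]
ft_force: [0.6, 0.4, -1.1]
finger_gap: 0.347
```

```bash
python3 -c "
from plan import *
show()"
```

```text
t 1.35 tcp [ 0.5203 -0.1709  0.4042] tray [ 0.0344 -0.2406] yaw tray 125.63 tilt 0.04 F [ 0.6  0.4 -1.1] gap 0.3465567991976542 q6 0.89
```

send_rows(moves=[[0.65,[35,11,0],[0,0,-0.096]],[0.65,[35,12,0],[0,0,-0.096]],[0.65,[34,13,0],[0,0,-0.096]],[0.65,[33,14,0],[0,0,-0.096]],[0.65,[33,15,0],[0,0,-0.096]]])

```text
t: 1.77
tcp_pos: [0.5295, 0.0101, 0.4042]
eef_rot: [0.464, 0.886, -0.0, -0.0]
ft_force: [0.5, -0.2, -0.8]
finger_gap: 0.351
```

send_rows(moves=[[0.65,[32,16,0],[0,0,-0.096]],[0.65,[31,17,0],[0,0,-0.096]],[0.65,[31,17,0],[0,0,-0.096]],[0.65,[30,18,0],[0,0,-0.096]],[0.65,[29,19,0],[0,0,-0.096]]])

```text
t: 2.18
tcp_pos: [0.4816, 0.1788, 0.4042]
eef_rot: [0.241, 0.971, -0.0, -0.0]
ft_force: [0.2, 0.4, 0.4]
finger_gap: 0.353
```

```bash
python3 -c "
from plan import *
show()"
```

```text
t 2.18 tcp [0.4816 0.1788 0.4042] tray [-0.1663  0.0483] yaw tray 180.63 tilt 0.03 F [0.2 0.4 0.4] gap 0.3525589134498557 q6 0.59
```

send_rows(moves=[[0.65,[0,1,35],[0,0,0.01]],[0.65,[0,0,35],[0,0,0]],[0.65,[0,0,35],[0,0,0]],[0.65,[0,0,0],[0,0,0]]])

```text
t: 2.52
tcp_pos: [0.4801, 0.1781, 0.2923]
eef_rot: [0.247, 0.969, -0.002, -0.005]
ft_force: [-1.5, -0.6, -1.1]
finger_gap: 0.353
```

```bash
python3 -c "
from plan import *
show();grab('side','s1');grab('top','t1')"
```

```text
t 2.52 tcp [0.4801 0.1781 0.2923] tray [-0.1672  0.0471] yaw tray 179.81 tilt 0.61 F [-1.5 -0.6 -1.1] gap 0.3530936841137992 q6 0.6
```

View pics/s1.png

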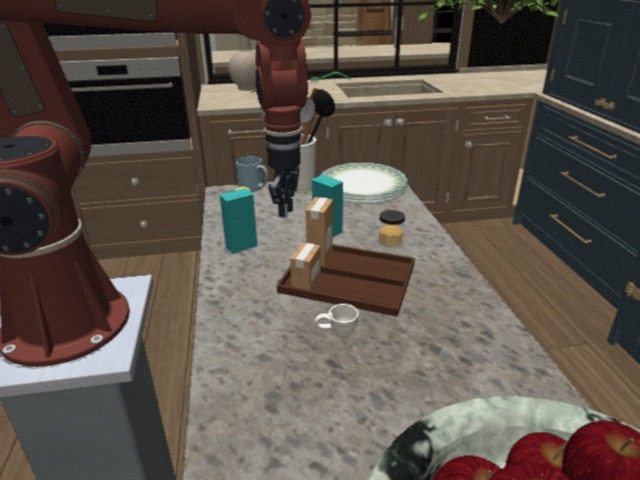

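View pics/t1.png

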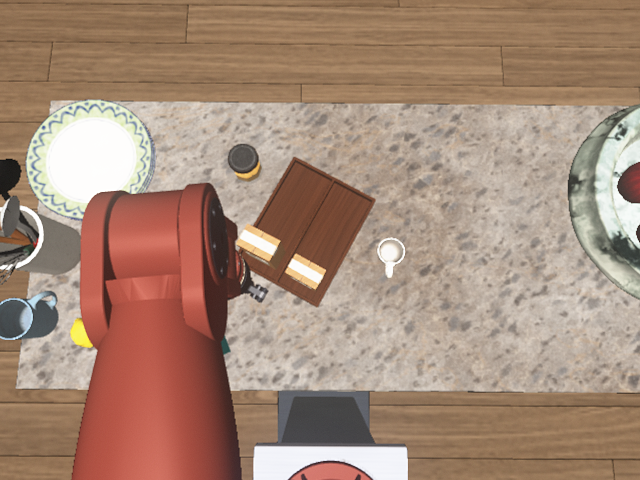

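Side view: the fingers are at (285,200), behind the tall carton at (318,230) and level with its upper part. Top view: they are at (258,292), clear of everything. Next I move in until they are near contact.

send_rows(moves=[[0.65,[-15,2,-6],[0,0,0]],[0.65,[-15,0,0],[0,0,0]],[0.65,[-8,0,0],[0,0,0]],[0.65,[0,0,0],[0,0,0]]])

```text
t: 2.95
tcp_pos: [0.5188, 0.1607, 0.3081]
eef_rot: [0.249, 0.969, 0.0, 0.002]
ft_force: [-0.8, 0.3, -0.5]
finger_gap: 0.349
```

```bash
python3 -c "
from plan import *
show()"
```

```text
t 2.95 tcp [0.5188 0.1607 0.3081] tray [-0.1249  0.0502] yaw tray 179.69 tilt 0.2 F [-0.8  0.3 -0.5] gap 0.3492136196708895 q6 0.56
```

send_rows(moves=[[0.65,[-9,0,3],[0,0,0]],[0.65,[-9,0,0],[0,0,0]],[0.65,[-9,0,0],[0,0,0]]])

```text
t: 3.2
tcp_pos: [0.5412, 0.1483, 0.3028]
eef_rot: [0.248, 0.969, -0.0, -0.0]
ft_force: [0.3, 0.9, -0.3]
finger_gap: 0.352
```

```bash
python3 -c "
from plan import *
show();grab('side','s2')"
```

```text
t 3.2 tcp [0.5412 0.1483 0.3028] tray [-0.0994  0.05  ] yaw tray 179.79 tilt 0.01 F [ 0.3  0.9 -0.3] gap 0.3522294899797471 q6 0.54
```

View pics/s2.png

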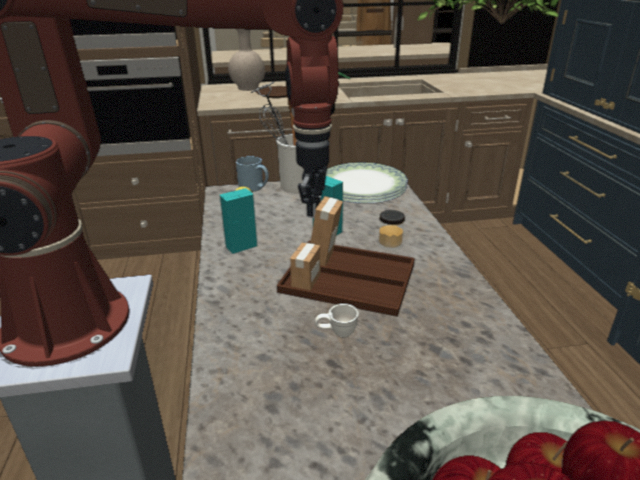

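The carton is tilting forward in its lane, with its top now at about (328,208) and the fingers behind it at (313,205). I keep pushing past the balance point.

send_rows(moves=[[0.65,[-9,0,0],[0,0,0]],[0.65,[-9,0,0],[0,0,0]],[0.65,[-8,0,0],[0,0,0]],[0.65,[0,0,0],[0,0,0]]])

```text
t: 3.58
tcp_pos: [0.5648, 0.1352, 0.3025]
eef_rot: [0.248, 0.969, -0.0, 0.0]
ft_force: [0.4, 0.0, -0.7]
finger_gap: 0.348
```

send_rows(moves=[[0.65,[0,0,0],[0,0,0]],[0.65,[0,0,0],[0,0,0]],[0.65,[0,0,0],[0,0,0]],[0.65,[0,0,0],[0,0,0]]])

```text
t: 3.92
tcp_pos: [0.5633, 0.1363, 0.3027]
eef_rot: [0.248, 0.969, -0.0, -0.0]
ft_force: [0.2, 0.4, 0.4]
finger_gap: 0.348
```

```bash
python3 -c "
from plan import *
show();grab('side','s3');grab('top','t3')"
```

```text
t 3.92 tcp [0.5633 0.1363 0.3027] tray [-0.0742  0.05  ] yaw tray 179.79 tilt 0.01 F [0.2 0.4 0.4] gap 0.348168610345148 q6 0.51
```

View pics/s3.png

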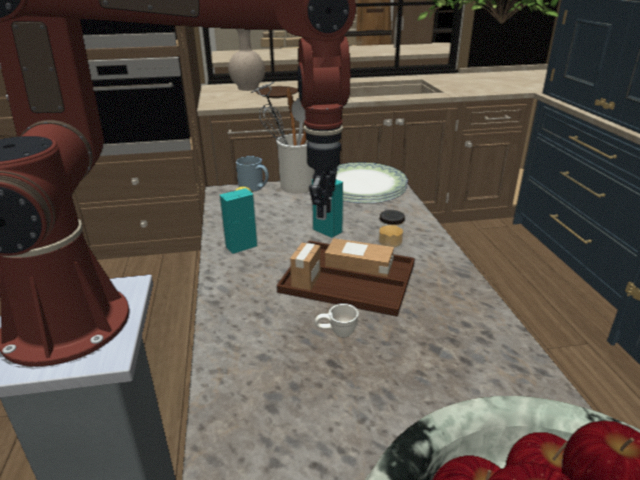

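View pics/t3.png

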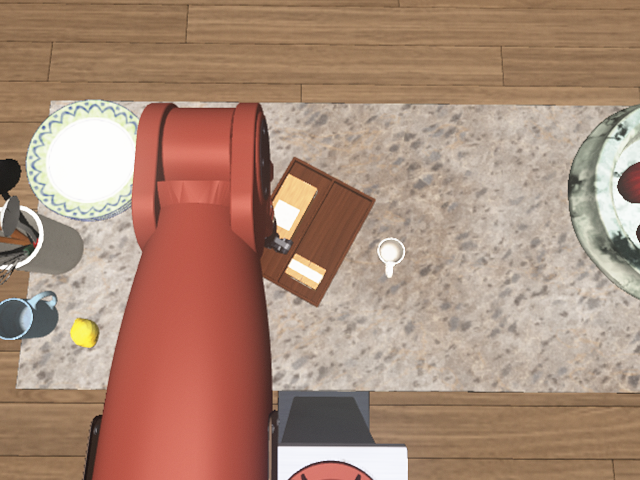

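The carton now lies flat in its lane: side view from about (327,255) to (393,262), top view around (295,205). I measure where its ends are.

```bash
cat >> plan.py <<'E'
def meas(fn,zmin=.046,zmax=.058,box=(-.128,.135,.004,.1)):
    f=dict(np.load('pics/'+fn+'.npz')); P=cloud(f); Z=P[...,2]
    D=P[...,:2]-C; x=D@TX; y=D@TY; I=f['image'].astype(int)
    m=(Z>zmin)&(Z<zmax)&(x>box[0])&(x<box[1])&(y>box[2])&(y<box[3])&(I[...,0]>I[...,2]+10)
    n,l,s,c=cv2.connectedComponentsWithStats(m.astype(np.uint8)); k=1+np.argmax(s[1:,4]); m=l==k
    q=np.stack([x[m],y[m]],-1).astype(np.float32)*1000; r=cv2.minAreaRect(q)
    print(fn,m.sum(),'z',np.median(Z[m]).round(4),r,'x range',np.percentile(q[:,0],[0,1,99,100]).round(1),'y',np.percentile(q[:,1],[0,1,99,100]).round(1))
E
python3 -c "
from plan import *
meas('s3');meas('t3')
for f in ('s0x','t0x'):pass
meas('s3',.078,.095,(-.13,.0,-.1,0));meas('t3',.078,.095,(-.13,.0,-.1,0));meas('top0',.078,.095,(-.13,.0,-.1,0));meas('side0',.078,.095,(-.13,.0,-.1,0))"
```

```text
s3 895 z 0.0507 ((12.182121276855469, 50.27244567871094), (150.46437072753906, 78.09679412841797), 0.6840023994445801) x range [-63.3 -61.3  86.4  87.6] y [10.9 13.  88.2 89.8]
t3 1225 z 0.0507 ((19.916179656982422, 52.279693603515625), (136.12843322753906, 72.70893096923828), 1.3971515893936157) x range [-47.7 -41.5  86.1  87.8] y [14.7 16.3 88.1 88.9]
s3 324 z 0.0854 ((-85.4640121459961, -50.93949890136719), (77.7982177734375, 46.01987075805664), 88.93366241455078) x range [-108.8 -107.8  -62.8  -62. ] y [-89.8 -89.2 -15.2 -11.9]
t3 504 z 0.0856 ((-85.77931213378906, -50.29859924316406), (72.61531066894531, 45.174739837646484), 89.85466766357422) x range [-108.4 -108.2  -63.8  -63.2] y [-86.6 -86.  -15.  -14. ]
top0 526 z 0.0857 ((-85.92046356201172, -50.23039627075195), (72.80597686767578, 45.13233947753906), 89.2465591430664) x range [-108.5 -108.2  -63.8  -63. ] y [-86.6 -86.  -14.6 -13.8]
side0 325 z 0.0855 ((-85.37281036376953, -51.72139358520508), (73.99423217773438, 46.21338653564453), 89.58760070800781) x range [-108.3 -107.5  -62.6  -62.2] y [-88.8 -88.2 -15.3 -14.7]
```

send_rows(moves=[[0.65,[12,0,0],[0,0,0]],[0.65,[10,0,0],[0,0,0]],[0.65,[0,0,20],[0,0,0]],[0.65,[0,0,25],[0,0,0]],[0.65,[0,0,20],[0,0,0]]])

```text
t: 4.43
tcp_pos: [0.5437, 0.1471, 0.2368]
eef_rot: [0.247, 0.969, 0.0, 0.0]
ft_force: [-0.7, -0.0, -0.5]
finger_gap: 0.351
```

```bash
python3 -c "
from plan import *
show()"
```

```text
t 4.43 tcp [0.5437 0.1471 0.2368] tray [-0.0966  0.0501] yaw tray 179.81 tilt 0.03 F [-0.7 -0.  -0.5] gap 0.351143675511969 q6 0.53
```

send_rows(moves=[[0.65,[0,0,18],[0,0,0]],[0.65,[0,0,12],[0,0,0]],[0.65,[0,0,5],[0,0,0]],[0.65,[0,0,0],[0,0,0]]])

```text
t: 4.77
tcp_pos: [0.5437, 0.1468, 0.2018]
eef_rot: [0.248, 0.969, -0.0, -0.001]
ft_force: [-0.4, -0.8, -0.8]
finger_gap: 0.351
```

```bash
python3 -c "
from plan import *
show();grab('side','s4')"
```

```text
t 4.77 tcp [0.5437 0.1468 0.2018] tray [-0.0964  0.0498] yaw tray 179.79 tilt 0.09 F [-0.4 -0.8 -0.8] gap 0.3505136900291052 q6 0.53
```

View pics/s4.png

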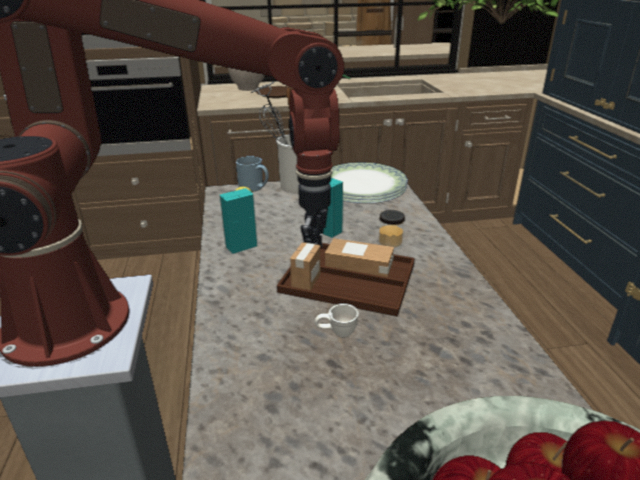

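The fingers are at about (313,240), between the short carton and the tray's end wall, behind the base end of the fallen carton. I push along the lane.

send_rows(moves=[[0.65,[-8,0,0],[0,0,0]],[0.65,[-8,0,0],[0,0,0]],[0.65,[-8,0,0],[0,0,0]],[0.65,[-8,0,0],[0,0,0]]])

```text
t: 5.15
tcp_pos: [0.5734, 0.1309, 0.2035]
eef_rot: [0.248, 0.969, 0.0, 0.0]
ft_force: [-3.6, 2.4, 3.3]
finger_gap: 0.347
```

send_rows(moves=[[0.65,[-6,0,0],[0,0,0]],[0.65,[-6,0,0],[0,0,0]],[0.65,[-5,0,0],[0,0,0]],[0.65,[-4,0,0],[0,0,0]],[0.65,[-2,0,0],[0,0,0]]])

```text
t: 5.57
tcp_pos: [0.5929, 0.1199, 0.2026]
eef_rot: [0.248, 0.969, -0.0, -0.0]
ft_force: [-4.3, 1.9, 4.3]
finger_gap: 0.352
```

```bash
python3 -c "
from plan import *
show();grab('side','s5');meas('s5')"
```

```text
t 5.57 tcp [0.5929 0.1199 0.2026] tray [-0.0404  0.0497] yaw tray 179.76 tilt 0.01 F [-4.3  1.9  4.3] gap 0.35168726630093033 q6 0.48
s5 935 z 0.0508 ((43.24603271484375, 48.201595306396484), (81.03179168701172, 153.7444610595703), 88.880615234375) x range [-34.1 -30.2 119.  119.6] y [ 8.3 10.8 84.7 90.2]
```

View pics/s5.png

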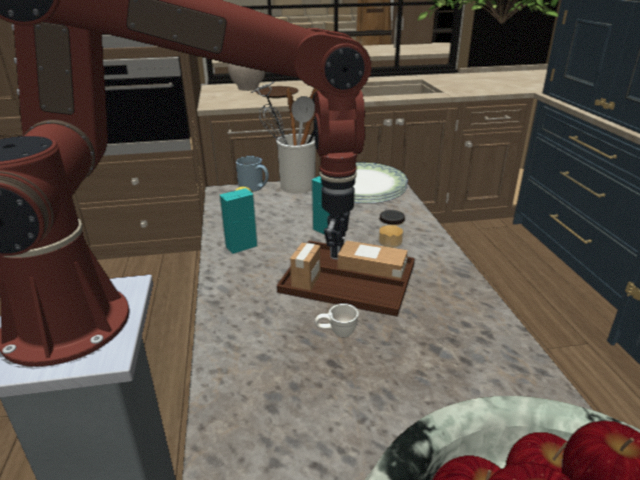

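The carton's top end is at about x = 119 mm in the tray, roughly 10 mm short of the wall. I continue slowly and watch the force.

send_rows(moves=[[0.65,[-3,0,0],[0,0,0]],[0.65,[-3,0,0],[0,0,0]],[0.65,[-2,0,0],[0,0,0]]])

```text
t: 5.87
tcp_pos: [0.5997, 0.1163, 0.2025]
eef_rot: [0.248, 0.969, -0.0, 0.0]
ft_force: [-2.8, 0.5, 1.6]
finger_gap: 0.349
```

send_rows(moves=[[0.65,[-2,0,0],[0,0,0]],[0.65,[-1,0,0],[0,0,0]]])

```text
t: 6.03
tcp_pos: [0.6021, 0.1149, 0.2025]
eef_rot: [0.248, 0.969, -0.0, -0.0]
ft_force: [-7.2, 2.7, 5.2]
finger_gap: 0.349
```

```bash
python3 -c "
from plan import *
show();grab('side','s6');meas('s6')"
```

```text
t 6.03 tcp [0.6021 0.1149 0.2025] tray [-0.0299  0.0497] yaw tray 179.78 tilt 0.05 F [-7.2  2.7  5.2] gap 0.3491853209285503 q6 0.48
s6 942 z 0.0508 ((54.19438171386719, 47.795108795166016), (153.6010284423828, 81.55479431152344), 1.4031647443771362) x range [-23.  -19.1 129.3 130.6] y [ 7.9 10.8 84.6 90.2]
```

Close. The force is starting to rise, so I go in 1 mm steps until the wall contact is clear.

send_rows(moves=[[0.65,[-1,0,0],[0,0,0]],[0.65,[0,0,0],[0,0,0]]])

```text
t: 6.25
tcp_pos: [0.6023, 0.1148, 0.2025]
eef_rot: [0.248, 0.969, 0.0, -0.001]
ft_force: [-7.9, 4.1, 6.3]
finger_gap: 0.35
```

send_rows(moves=[[0.65,[-1,0,0],[0,0,0]],[0.65,[0,0,0],[0,0,0]]])

```text
t: 6.42
tcp_pos: [0.6026, 0.1147, 0.2025]
eef_rot: [0.247, 0.969, 0.0, -0.002]
ft_force: [-12.8, 5.1, 8.1]
finger_gap: 0.352
```

The arm has stalled with the force climbing, so the carton is seated on the wall. I back off and rise.

send_rows(moves=[[0.65,[-1,0,0],[0,0,0]],[0.65,[0,0,0],[0,0,0]],[0.65,[6,0,0],[0,0,0]],[0.65,[12,0,0],[0,0,0]],[0.65,[12,0,0],[0,0,0]]])

```text
t: 6.83
tcp_pos: [0.5786, 0.1278, 0.2027]
eef_rot: [0.248, 0.969, -0.0, 0.001]
ft_force: [0.7, 0.8, -0.7]
finger_gap: 0.348
```

send_rows(moves=[[0.65,[5,0,-15],[0,0,0]],[0.65,[0,0,-30],[0,0,0]],[0.65,[0,0,-35],[0,0,0]],[0.65,[0,0,-35],[0,0,0]],[0.65,[0,0,-30],[0,0,0]]])

```text
t: 7.25
tcp_pos: [0.5743, 0.1302, 0.3503]
eef_rot: [0.248, 0.969, 0.0, 0.001]
ft_force: [1.9, 0.6, 0.2]
finger_gap: 0.352
```

send_rows(moves=[[0.65,[35,0,-25],[0,0,0]],[0.65,[40,0,0],[0,0,0]],[0.65,[40,0,0],[0,0,0]],[0.65,[20,0,0],[0,0,0]],[0.65,[0,0,0],[0,0,0]]])

```text
t: 7.67
tcp_pos: [0.4541, 0.1963, 0.3727]
eef_rot: [0.247, 0.969, 0.0, 0.001]
ft_force: [-0.4, -1.2, 0.9]
finger_gap: 0.349
```

```bash
python3 -c "
from plan import *
show();grab('side','s7');meas('s7');grab('top','t7');meas('t7')
for f in('s7','t7'):meas(f,.078,.095,(-.13,.0,-.1,0))"
```

```text
t 7.67 tcp [0.4541 0.1963 0.3727] tray [-0.1988  0.0507] yaw tray 179.93 tilt 0.09 F [-0.4 -1.2  0.9] gap 0.3488842324261064 q6 0.64
s7 935 z 0.0508 ((54.971641540527344, 48.72384262084961), (150.84439086914062, 78.30307006835938), 0.4883390963077545) x range [-20.5 -18.2 129.3 130.2] y [ 9.3 10.9 84.7 87.8]
t7 1710 z 0.0508 ((54.991432189941406, 49.14362335205078), (72.84637451171875, 151.0288848876953), 89.4586410522461) x range [-20.4 -19.2 128.3 130.6] y [12.4 13.6 84.5 85.4]
s7 323 z 0.0856 ((-85.43413543701172, -51.723018646240234), (75.8678207397461, 46.10810852050781), 89.9093246459961) x range [-108.5 -107.9  -62.6  -62.3] y [-89.6 -88.6 -15.7 -13.8]
t7 507 z 0.0856 ((-85.94300079345703, -50.21568298339844), (72.65825653076172, 44.913333892822266), 89.6661148071289) x range [-108.4 -108.2  -63.8  -63.3] y [-86.5 -86.  -14.9 -13.8]
```

View pics/t7.png

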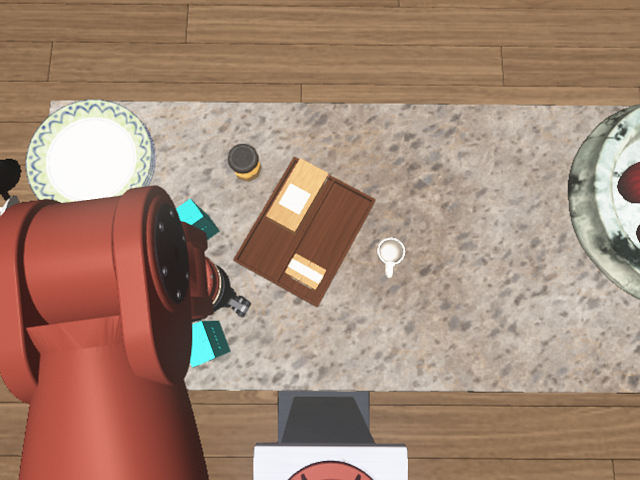

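View pics/s7.png

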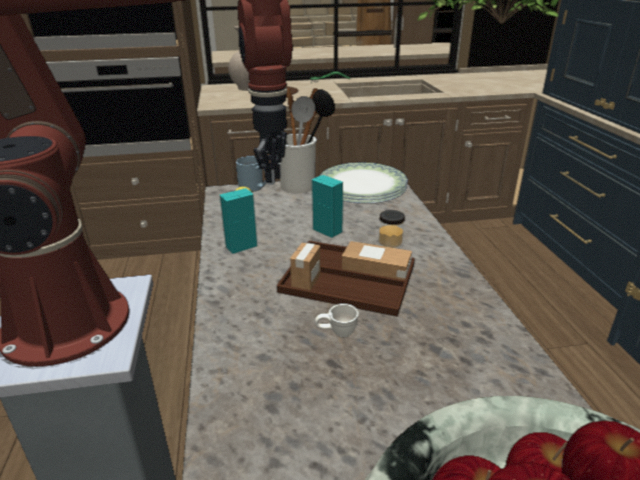

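The carton lies flat against the far wall: top view (327,175), side view (405,260). The short carton, jar, cup and look-alikes haven't moved, and the gripper touches nothing, so I hand the job in.

```bash
python3 -c "
from workcell import manip
print(manip.job_done())"
```

```text
the job is handed in; nothing more can be done
None
```

I tipped the tall carton over along its lane by pushing near its top with the fingertips. I then pushed its base end until its top end met the far end wall. The job was handed in at about 7.8 s, well under the 40 s limit.

- **Tall carton:** it lies flat, with its upper face at z = 51 mm. It spans about x = -20 to +130 mm in the tray, against a wall face at +130 mm. At the wall the arm stalled and the push force climbed from about 5 N to about 16 N. A last 1 mm step followed, and the force was not read at its peak. The carton is square to the lane within about 0.5°, and both cameras agree.
- **Short carton:** it is still standing, and its position changed by no more than the camera noise (about 0.1 mm in both views).
- **Bystanders:** the honey jar, the cup and the turquoise look-alikes look unmoved in the pictures; I did not measure them again.
- **Arm:** it was clear of everything when I handed in.

No check failed. Fast moves overshot by up to about 7 mm, all in free space.

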